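# Take the bike-trailer drawbar head off its hall dock

## Robot

A 7-joint arm with a two-finger parallel gripper is mounted at the origin on the work surface. World frame = base frame: x ahead of the robot, y to its left, z up, the work surface at z = 0. Lengths are in m, angles in rad, forces in N, time in s.
With the tool pointing down it reaches from about 0.4 to 0.875 m from the base axis. Payload 19.3 kg.
Tool frame: the origin (TCP) lies midway between the tips of the shut fingers; the grasp point (between the pads) lies 19 mm behind it; z points along the fingers, y is the line along which they close (so a half turn about z gives the same grasp; the last joint's range is limited). The gripper opens to 85 mm and grips with 20 to 120 N. Pads are 22 mm wide; open, the fingers measure 114 mm over their backs; the gripper's body (76 mm by 85 mm) begins 54 mm behind the grasp point. The pads swing forward as they close: fully open they stand 13 mm farther back than shut.
Start: joints at [1.255, 0.521, -0.036, 1.599, 0.021, 1.021, -0.113], TCP at [0.152, -0.606, 0.2] pointing down, gripper open.
Joint ranges: [-2.91, 2.91], [-0.3, 2.13], [-1.5, 1.42], [0.17, 2.43], [-1.26, 4.41], [0.16, 1.93], [-2.52, 2.52]. Speed limits (rad/s): [1.89, 1.89, 2.39, 2.39, 3.01, 3.01, 3.01].

## Interface

Orientations are given as [roll, pitch, yaw] about the fixed x, y, z axes, in that order (R = Rz(yaw) Ry(pitch) Rx(roll)).
In Python, from workcell import bot gives the robot as it stands.
- The arm moves only by the tool inch_along, called after "Emit:" as name(argument=value, ...), one argument or row to a line, values as JSON. Schema: {"type":"object","properties":{"segments":{"type":"array","items":{"type":"array","prefixItems":[{"type":"number"},{"type":"array","items":{"type":"number"},"minItems":3,"maxItems":3},{"type":"array","items":{"type":"number"},"minItems":3,"maxItems":3}],"minItems":3,"maxItems":3},"minItems":1,"maxItems":5},"grip_force":{"type":"number"},"only":{"type":"string"},"quiet":{"type":"boolean"},"lines":{"type":"string"}},"required":["segments"],"additionalProperties":false}. segments is a list of rows, 1 to 5 of them, each written [opening, [dx, dy, dz], [rx, ry, rz]]: the finger opening in m, then dx, dy, dz in m, then a rotation vector rx, ry, rz in rad; each row is the pose to reach, as a shift and turn from the pose commanded when the call began, along the tool's axes at that moment; what a row does not reach only later rows make up. A row lasts 1/8 s, in which the tool goes at most 0.0625 m and 0.188 rad, less where a joint would pass 70% of its speed; a pose out of reach is approached as far as the arm can. The fingers move at their own pace and stop on an object; grip_force is the grip in N (left out, the last holds). Time passes only in rows, so rows that do not move let the fingers close. The tool returns the time, the measured TCP pose, the force, the opening and the grip force at its end. only (a regular expression) keeps the lines of the reply that match it, lines (a string "A,B") keeps lines A to B, and quiet returns only ok. Input that does not fit is refused with a message, and nothing moves.
- bot.observe(): the state, without advancing time (a new reading comes with each control period).
- bot.grab_frame(name): name is "scene" or "top"; returns the picture (384x512x3 uint8, blue, green, red); there is no depth.
- bot.calibration(name): a dict with "vfov" (degrees; the focal length in pixels is half the picture's height over the tangent of half this angle, whatever the lens; pixels are square), "cx", "cy" (the principal point, pixels), "dist_coeffs" ([k1, k2, p1, p2, k3] as OpenCV has them; the pictures are not rectified), "eye" and "attitude" of the camera in the world. Camera axes: x right, y down, z forward; pixel columns grow to the right and rows downward; lengths in m; the calibration is good to about 2 mm. A picture is of the moment at which its call begins. calibration takes no time and is no camera call.
- bot.job_done(): hands the job in; it is judged then, once.
The state is a dict: "clock": time; "qpos": joint angles; "qd": joint speeds; "joint_efforts": joint torques, N m; "position": TCP position; "tool_rot": TCP orientation; "force": force on the tool from outside, world axes, zero at the start; "moment": the same for the moment, N m; "grip_width": finger opening in m; "finger_force": force on a finger pad.
Only numpy, scipy, OpenCV 4.12 (cv2) and the standard library are available. Lean on these libraries where they do the work, as an engineer would, in place of code of your own. Each camera call takes 0.05 s, during which the arm holds its last target. There are 200 camera calls.

## Task

The bike-trailer drawbar head is parked on the ball of the dock on the hall cabinet. First turn the black knob clockwise, a little at a time, until the red pointer lines up with the green mark, which frees the tail, and leave it there. Then pull the yellow latch grip sideways against its spring while the head still sits on the ball, lift the head by that grip straight up off the ball, and finish holding it level, right above the ball with at least 5 cm of clear air between them, without letting go and without disturbing the things around.

Things in the scene. Friction and masses are not known exactly. Their poses are not given: they have to be found in the camera images.
- dock: Fixed dark steel dock plate (dock x -55..170, y -60..140, 12 thick); place and yaw vary. Origin: on the cabinet top below the ball. Dock x runs from the ball along the parked tail, y from the drawbar to the knob. At x 82 a U saddle (floor 50 high, walls to 68) carries the tail. Grey lock housing x 108..168, y 30..138, 80 high; white scale plate x 67..109, y 48..136, 80 high.
- ball_center (a point): Centre of the dock's steel ball, 40 in diameter, flat underneath 12 below its centre, on a neck 18 in diameter. It lies at dock (0, 0, 65).
- mark (a point): Middle of the green line (6 wide, 40 long along dock x) on the white scale plate, at dock (88, 89, 84), the pointer's height. The other ticks are black.
- pointer_tip (a point): Middle of the red pointer, a bar 4 wide along dock x (x 80..116, top 86 high) above the scale plate, fixed to the lock bar. At knob value 0 it is at dock (88, 55, 84); it moves towards dock +y, 15 mm per radian of knob. It is lined up when its dock y equals the mark's, within 3 mm.
- lockbar (a joint): Travel (m) of the steel lock bar, 0.015 x the knob's angle. The bar is 110 long along dock y, 12 wide at dock x 121, and lies 82 to 91 above the cabinet top, 2 over the drawbar's tail. At 0 its end crosses the tail and holds it down; clear of the tail from 0.025; the pointer is at the mark at 0.034.
- knob (a joint): Angle of the knob, 0 to 2.9 rad, growing clockwise seen from above. The pointer is at the mark at 2.27. It starts between 0 and 0.9, stays where it is left, and needs about 0.06 to 0.1 N m.
- knob_grip (a point): On the knob's upright axis, at dock (142, 85, 125), the height to grip. The knob is a black bar grip 40 long, 14 thick, 105 to 137 above the cabinet top, over a disc of 42 diameter (100 to 105). The bar lies along dock x at knob value 0 and turns with it; this point's x axis lies along the bar.
- drawbar: Loose drawbar head, 0.55 to 0.77 kg: red round coupler (60 diameter, open below, 14 below to 29 above the origin, 2 mm play on the ball), square aluminium tail 30 x 30 to 151 along +x. Origin: the ball's centre when parked (65 above the cabinet top); x along the tail, z up, parked as the dock's. Lowest: the steel latch tongue, 19.5 below. Centre of mass close below the yellow grip.
- latch (a joint): Travel (m) of the latch slide, 0 to 0.014, opening towards the drawbar's -y (away from the knob) against a spring: 6 N at 0, 13 N at full travel. It frees the ball from 0.006; pull 0.010 to 0.013. The latch is carried by the drawbar, so the head can be lifted by its grip; once off the ball the spring may shut it again.
- latch_grip (a point): Middle of the yellow upright pull grip on the latch: 30 long (drawbar x), 14 thick (y), 33.5 to 77.5 above the drawbar's origin, on a steel slide plate. This point is 60 above the origin and 10 along its +x: 125 above the cabinet top when parked. It moves with the latch.
- polish_tin: Bystander: blue shoe polish tin, 68 diameter, 28 high, origin under its middle, standing on the cabinet top. Leave alone.
- bike_lamp: Bystander: black bike lamp standing upright, 44 diameter, 77 high, origin under its middle. Leave alone.
- shoe_brush: Bystander: wooden-handled brush, 200 long, 42 wide, 20 high, lying flat, origin under its middle, handle to its -x. Leave alone.

How it is judged:
On the way, in this order (a step that is already met when the one before it is completed fails the run):
1. the red pointer stands still at the green mark (value of joint lockbar between 0.0305 and 0.0375 m and velocity of joint knob between -0.1 and 0.1 rad/s), for 0.3 s.
2. the latch is pulled at least 6 mm open while the head still sits on the ball (value of joint latch above 0.006 m and distance between drawbar and ball_center below 0.012 m), for 0.1 s.
At the end, for the whole second after the job is handed in: The fingers hold the drawbar head still, nothing else touching it: its origin at least 145 mm above the cabinet top (latch at least 40 mm clear of the ball's top), within 50 mm of the ball sideways, tilted less than 15 degrees; the pointer is still within 3.5 mm of the green mark (value of joint lockbar between 0.0305 and 0.0375 m and z of drawbar in the frame of dock above 0.145 m and horizontal distance between drawbar and ball_center below 0.05 m and angle between drawbar's own z axis and vertical below 0.26 rad and contact force between the fingers and drawbar above 2 N and contact force between drawbar and dock below 0.1 N and contact force between drawbar and polish_tin below 0.1 N and contact force between drawbar and bike_lamp below 0.1 N and contact force between drawbar and shoe_brush below 0.1 N and linear speed of drawbar below 0.03 m/s); the arm keeps its last pose, push and grip.
It fails at once if polish tin is knocked or shifted more than 2 cm (distance of polish_tin from where it was at the start of the episode above 0.02 m).
It fails at once if bike lamp is knocked or shifted more than 2 cm (distance of bike_lamp from where it was at the start of the episode above 0.02 m).
It fails at once if shoe brush is knocked or shifted more than 2 cm (distance of shoe_brush from where it was at the start of the episode above 0.02 m).
It also fails if it takes over 54 s, if anything falls off the work surface, if the arm or the gripper's body presses on something with over 40 N, if the wrist force passes 120 N, or if a joint passes its speed limit or range.

## Working session

There is one attempt and no reset: what is moved stays moved. The work goes in short steps, Python scripts to look and compute and a tool call to move; the robot and the scene stay as the last step left them, time stands still between calls to the robot, and variables do not carry over. Pictures are saved under pics/ and viewed, at most 10 in all, crops included, and the job is handed in when it is done.

```bash
ls; mkdir -p pics
```

Run:
```python
from workcell import bot
import cv2
for n in("scene","top"):
    cv2.imwrite(f"pics/{n}0.png",bot.grab_frame(n)); print(bot.calibration(n))
print(bot.observe())
```

```text
pics
workcell.py
{'vfov': 57.532337377493256, 'cx': 253.7417432358246, 'cy': 188.58625526555838, 'dist_coeffs': array([-0.01723973,  0.        ,  0.        ,  0.        ,  0.        ]), 'eye': array([0.85056638, 0.55156407, 0.56426496]), 'attitude': array([-2.20468027, -0.01186491,  2.5901665 ])}
{'vfov': 51.136635980699275, 'cx': 261.3350326442561, 'cy': 191.93365241382878, 'dist_coeffs': array([0.00548167, 0.        , 0.        , 0.        , 0.        ]), 'eye': array([0.47323212, 0.03254107, 0.89949045]), 'attitude': array([-3.10376026e+00, -1.43516778e-03, -1.54780882e+00])}
{'clock': 0.1, 'qpos': array([ 1.25481018,  0.52192929, -0.03632614,  1.59992922,  0.02123613,
        1.02109684, -0.1128394 ]), 'qd': array([ 0.00202835, -0.00067051,  0.00278286, -0.00018173,  0.00066247,
        0.00123191, -0.00019971]), 'joint_efforts': array([ 5.20924194e-03, -9.28483057e+01,  1.98513642e+00, -3.70532906e+01,
        1.82589737e-02,  5.32791310e-03,  3.14546844e-05]), 'position': array([ 0.15195167, -0.60591934,  0.19990678]), 'tool_rot': array([-3.14062077e+00,  9.89654496e-05,  2.45753191e-01]), 'force': array([ 0.04430522,  0.27975127, -0.29209504]), 'moment': array([-0.03049813,  0.06787426,  0.00738834]), 'finger_force': 0.0, 'grip_width': 0.08534915781104621}
```

View pics/scene0.png

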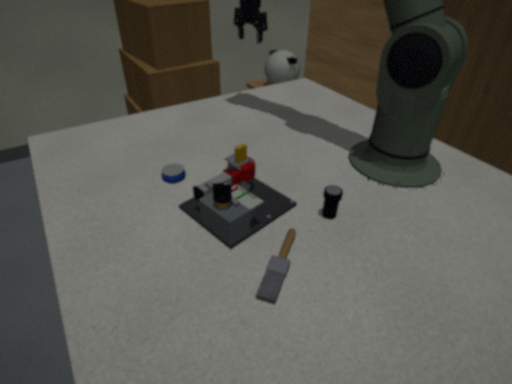

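View pics/top0.png

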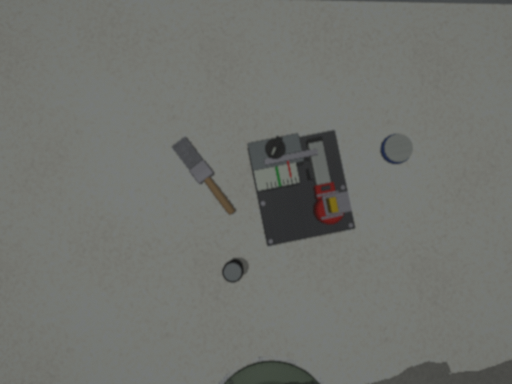

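Top view: plate corners are near (247,142), (334,130), (354,229) and (268,245), the knob is at (275,148), the red pointer at (290,170), the green mark at (279,176) and the yellow grip at (335,205). I'll zoom in on both cameras.

Run:
```python
import cv2
a=cv2.imread("pics/top0.png")[120:255,235:370]; b=cv2.imread("pics/scene0.png")[135:255,170:305]
cv2.imwrite("pics/topc.png",cv2.resize(cv2.convertScaleAbs(a,alpha=1.5),(594,594),interpolation=cv2.INTER_CUBIC))
cv2.imwrite("pics/scenec.png",cv2.resize(cv2.convertScaleAbs(b,alpha=1.5),(675,600),interpolation=cv2.INTER_CUBIC))
```

```text
(no output)
```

View pics/topc.png

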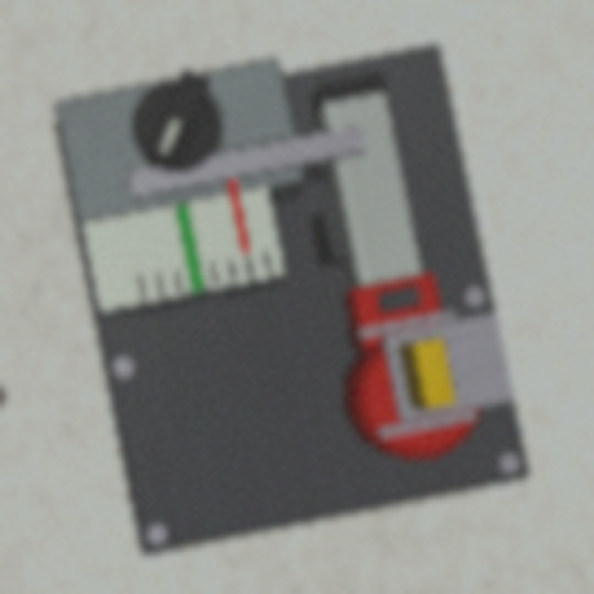

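View pics/scenec.png

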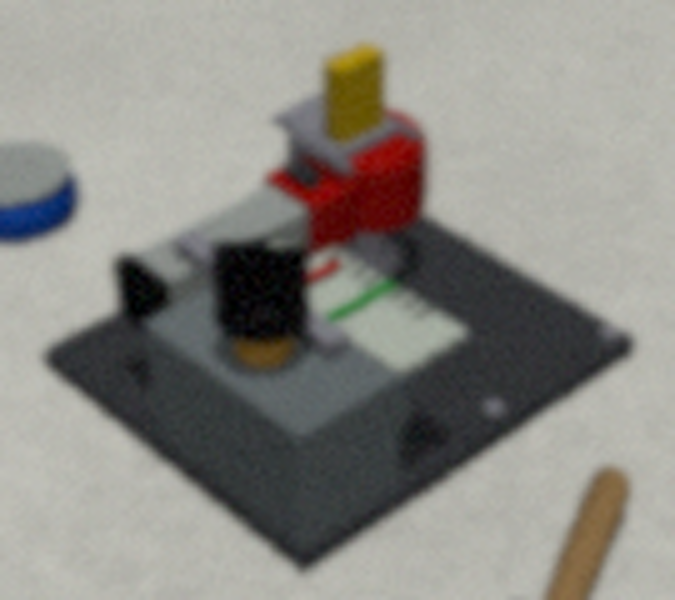

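Zoomed top view: the knob's tick is at (172,135), the pointer runs from (232,182) to (246,252), and the green line's lower end is at (198,292). In the zoomed scene view, the bottom plate corner is at (303,567) and the right one at (630,345). I'll fit the dock pose from these.

Create h.py:
```python
from workcell import bot
import cv2,numpy as np
from scipy.spatial.transform import Rotation as R
from scipy.optimize import least_squares
def cam(n):
    c=bot.calibration(n); f=192/np.tan(np.radians(c["vfov"]/2))
    K=np.array([[f,0,c["cx"]],[0,f,c["cy"]],[0,0,1.]]); Rc=R.from_euler("xyz",c["attitude"]).as_matrix()
    return K,c["dist_coeffs"],Rc,np.array(c["eye"])
C={n:cam(n) for n in("scene","top")}
def proj(n,P):
    K,d,Rc,e=C[n]; P=np.atleast_2d(P)
    return cv2.projectPoints(P.astype(float),cv2.Rodrigues(Rc.T)[0],-Rc.T@e,K,d)[0][:,0]
def back(n,uv,z):
    K,d,Rc,e=C[n]; x=cv2.undistortPoints(np.array([[uv]],float),K,d)[0,0]
    r=Rc@np.array([x[0],x[1],1]); return e+r*(z-e[2])/r[2]
def d2w(p,D): 
    x,y,a=p; return R.from_euler("z",a).apply(np.atleast_2d(D)/1000.)+[x,y,0]
def tcrop(u): return (np.array(u,float)+.5)/4.4-.5+[235,120]
def scrop(u): return (np.array(u,float)+.5)/5-.5+[170,135]
```

Run:
```python
from h import *
T=[((437,45),(170,-60,12)),((526,475),(-55,-60,12)),((143,552),(-55,140,12)),((103,312),(67,136,80)),((287,273),(67,48,80)),((57,102),(168,138,80)),((275,60),(168,30,80)),((198,292),(68,89,82))]
S=[((48,357),(170,-60,12)),((303,567),(170,140,12)),((630,345),(-55,140,12)),((303,437),(168,138,80))]
for wt,ws in((1,1),(1,0)):
    def f(p):
        return np.r_[wt*(proj("top",d2w(p,[q[1] for q in T]))-tcrop([q[0] for q in T])).ravel(),ws*(proj("scene",d2w(p,[q[1] for q in S]))-scrop([q[0] for q in S])).ravel()]
    s=least_squares(f,[.5,-.1,.1],loss="soft_l1"); p=s.x
    print(p.round(4)); print(s.fun.reshape(-1,2).round(1).tolist()) if 0 else print(f(p).reshape(-1,2).round(1).tolist())
    Ri=R.from_euler("z",-p[2])
    dk=lambda n,u,z:(Ri.apply(back(n,u,z)-[p[0],p[1],0])*1000).round(1)
    for u,z in(((232,182),.086),((246,252),.086),((182,204),.081),((198,292),.081),((434,374),.1425),((178,128),.125)): print(u,dk("top",tcrop(u),z))
    print("sc grip top",dk("scene",scrop((356,52)),.1425), "knob",d2w(p,[142,85,125]),"grip",d2w(p,[10,0,125]))
print("lamp",back("top",(233,271),.077),"tin",back("top",(397,148),.028))
```

```text
[ 0.472  -0.1064  0.228 ]
[[0.1, -1.0], [1.3, 0.5], [-0.4, 1.5], [-1.1, 0.2], [-0.8, 0.3], [-1.6, 0.0], [0.3, -1.1], [-0.3, -0.4], [-2.1, -1.7], [-0.0, -2.1], [0.8, -2.2], [-0.9, -0.4]]
(232, 182) [113.5  63.   86. ]
(246, 252) [80.4 63.4 86. ]
(182, 204) [108.7  87.5  81. ]
(198, 292) [67.  88.6 81. ]
(434, 374) [  9.4   0.3 142.5]
(178, 128) [137.8  84.9 125. ]
sc grip top [  6.8   0.5 142.5] knob [[0.59109182 0.00846757 0.125     ]] grip [[ 0.48172122 -0.10416933  0.125     ]]
[ 0.4718 -0.1071  0.2255]
[[0.6, -0.9], [1.5, 0.7], [-0.2, 1.5], [-0.8, 0.2], [-0.4, 0.4], [-1.1, -0.1], [0.8, -1.0], [0.1, -0.4], [-0.0, -0.0], [-0.0, -0.0], [0.0, -0.0], [-0.0, -0.0]]
(232, 182) [113.7  63.9  86. ]
(246, 252) [80.6 64.2 86. ]
(182, 204) [108.8  88.3  81. ]
(198, 292) [67.2 89.4 81. ]
(434, 374) [  9.8   0.9 142.5]
(178, 128) [138.   85.8 125. ]
sc grip top [  7.2   1.1 142.5] knob [[0.59114642 0.0075211  0.125     ]] grip [[ 0.48149915 -0.1048465   0.125     ]]
lamp [0.34207021 0.08602583 0.077     ] tin [ 0.60895563 -0.26166113  0.028     ]
```

Residuals are about 1 px and the measured heights and mark agree with the given geometry. The pointer is at y≈63.5, so the knob is at ≈0.57 and has 1.70 rad to go. For the knob, start at tool yaw 2.80 and turn down to 1.10, which stays within joint 7's range.

Add to h.py:
```python
P=np.array([.4719,-.1068,.2265])
def go(xyz,yaw):
    s=bot.observe(); Rt=R.from_euler("xyz",s["tool_rot"]); G=R.from_euler("xyz",[np.pi,0,yaw])
    print("clock",s["clock"],"pos",s["position"].round(4),"rot",s["tool_rot"].round(3),"q",s["qpos"].round(2),"F",s["force"].round(1),"M",s["moment"].round(2),"w",round(s["grip_width"],4),"ff",s["finger_force"])
    print("shift",Rt.inv().apply(np.array(xyz)-s["position"]).round(4),"rv",(Rt.inv()*G).as_rotvec().round(3))
```

```text
(no output)
```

Emit:
inch_along(
  segments=[
    [0.085,[0.115,-0.098,0],[0,0,-0.19]],
    [0.085,[0.23,-0.196,0],[0,0,-0.38]],
    [0.085,[0.345,-0.293,0],[0,0,-0.56]],
    [0.085,[0.46,-0.391,0],[0,0,-0.75]],
    [0.085,[0.575,-0.489,0],[0,0,-0.94]],
  ],
)

```text
clock: 0.72
position: [0.3345, -0.3502, 0.2004]
tool_rot: [3.141, 0.0, 1.187]
force: [1.1, -1.0, 0.2]
grip_width: 0.0849
finger_force: 0.0
```

```bash
python3 -c "
from h import *
go([*d2w(P,[142,85,0])[0][:2],.2],2.80)"
```

```text
clock 0.725 pos [ 0.3345 -0.3502  0.2004] rot [3.141 0.    1.187] q [ 0.97  0.31 -0.35  1.95  0.14  0.9   0.17] F [ 1.1 -1.   0.2] M [-0.01 -0.05  0.01] w 0.0849 ff 0.0
shift [4.282e-01 1.039e-01 4.000e-04] rv [-0.     0.    -1.613]
```

Emit:
inch_along(
  segments=[
    [0.085,[0.06,0.015,0],[0,0,-0.18]],
    [0.085,[0.12,0.03,0],[0,0,-0.36]],
    [0.085,[0.18,0.045,0],[0,0,-0.54]],
    [0.085,[0.24,0.06,0],[0,0,-0.72]],
    [0.085,[0.3,0.073,0],[0,0,-0.9]],
  ],
)

```text
clock: 1.35
position: [0.5161, -0.1006, 0.2004]
tool_rot: [-3.142, 0.0, 2.086]
force: [-0.0, -0.9, 1.0]
grip_width: 0.085
finger_force: 0.0
```

```bash
python3 -c "
from h import *
go([*d2w(P,[142,85,0])[0][:2],.2],2.80)"
```

```text
clock 1.35 pos [ 0.5161 -0.1006  0.2004] rot [-3.142  0.     2.086] q [ 0.56  0.42 -0.63  1.84  0.3   0.98  0.32] F [-0.  -0.9  1. ] M [-0.04 -0.    0.03] w 0.085 ff 0.0
shift [0.0574 0.1188 0.0003] rv [-0.     0.    -0.714]
```

Emit:
inch_along(
  segments=[
    [0.06,[0.02,0.04,0],[0,0,-0.18]],
    [0.06,[0.04,0.08,0],[0,0,-0.36]],
    [0.06,[0.0574,0.1188,0],[0,0,-0.54]],
    [0.06,[0.0574,0.1188,0],[0,0,-0.714]],
    [0.06,[0.0574,0.1188,0],[0,0,-0.714]],
  ],
)

```text
clock: 1.98
position: [0.5907, 0.0059, 0.1998]
tool_rot: [3.142, -0.001, 2.794]
force: [-0.6, -0.7, -0.3]
grip_width: 0.06
finger_force: 0.0
```

```bash
python3 -c "
from h import *
go([*d2w(P,[142,85,0])[0][:2],.109],2.80)
cv2.imwrite('pics/s1.png',cv2.resize(np.vstack([bot.grab_frame('top')[110:210,220:340],bot.grab_frame('scene')[120:220,160:280]]),(600,1000)[::1] and (360,600)))"
```

```text
clock 1.975 pos [0.5907 0.0059 0.1998] rot [ 3.142e+00 -1.000e-03  2.794e+00] q [ 0.42  0.57 -0.79  1.67  0.44  1.09  0.73] F [-0.6 -0.7 -0.3] M [-0.01  0.07  0.01] w 0.06 ff 0.0
shift [0.0001 0.002  0.0908] rv [ 0.    -0.001 -0.006]
```

View pics/s1.png

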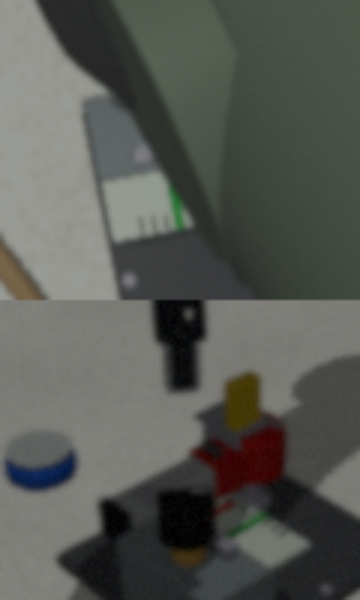

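The scene camera shows the gripper right above the knob, with the pointer at (222,508) and the green mark at (250,523) still visible; the arm blocks the top camera. Descending, then closing.

Emit:
inch_along(
  segments=[
    [0.06,[0,0.002,0.03],[0,0,0]],
    [0.06,[0,0.002,0.06],[0,0,0]],
    [0.06,[0,0.002,0.0895],[0,0,0]],
    [0.02,[0,0.002,0.0895],[0,0,0]],
    [0.012,[0,0.002,0.0895],[0,0,0]],
  ],
  grip_force=30,
)

```text
clock: 2.7
position: [0.5921, 0.0077, 0.1121]
tool_rot: [3.141, 0.001, 2.793]
force: [0.2, 0.8, -0.1]
grip_width: 0.0243
finger_force: 0.0
```

Emit:
inch_along(
  segments=[
    [0.005,[0,0,0],[0,0,0]],
    [0.005,[0,0,0],[0,0,0]],
    [0.005,[0,0,0],[0,0,0]],
  ],
  grip_force=30,
)

```text
clock: 3.08
position: [0.5918, 0.0077, 0.1113]
tool_rot: [3.141, 0.0, 2.794]
force: [0.1, 0.2, 0.8]
grip_width: 0.0052
finger_force: 0.0
```

```bash
python3 -c "
from h import *
go([*d2w(P,[142,85,0])[0][:2],.1105],2.80)"
```

```text
clock 3.075 pos [0.5918 0.0077 0.1113] rot [3.141 0.    2.794] q [ 0.38  0.67 -0.73  1.74  0.54  0.94  0.65] F [0.1 0.2 0.8] M [-0.02 -0.03  0.03] w 0.0052 ff 0.0
shift [0.0006 0.     0.0008] rv [ 0.     0.    -0.006]
```

```bash
python3 -c "
from h import *
f=bot.grab_frame('scene'); print(proj('scene',[bot.observe()['position'],d2w(P,[142,85,137])[0]]))
cv2.imwrite('pics/s2.png',cv2.resize(cv2.convertScaleAbs(f[130:230,160:280],alpha=1.6),(720,600),interpolation=cv2.INTER_CUBIC))"
```

```text
[[221.21090618 193.1328347 ]
 [220.94834057 183.29594124]]
```

View pics/s2.png

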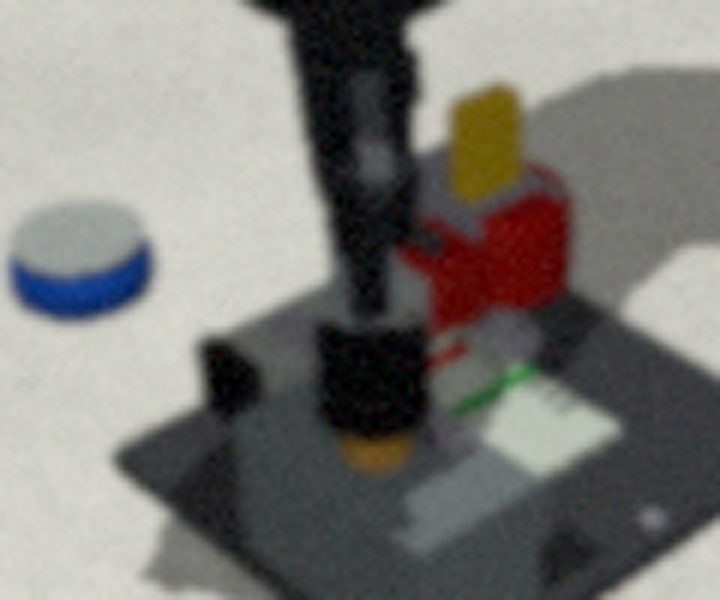

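Run:
```python
from h import *
print("tip obs (220.7,149.3) vs",proj("scene",[[.5907,.0059,.1998],[.5907,.0059,.210]]))
T=[((437,45),(170,-60,12)),((526,475),(-55,-60,12)),((143,552),(-55,140,12)),((103,312),(67,136,80)),((287,273),(67,48,80)),((57,102),(168,138,80)),((275,60),(168,30,80)),((198,292),(68,89,82))]
S=[((48,357),(170,-60,12)),((303,567),(170,140,12)),((630,345),(-55,140,12)),((303,437),(168,138,80))]
def f(p):
    o=[0,0,p[3]]
    return np.r_[(proj("top",d2w(p[:3],[q[1] for q in T])+o)-tcrop([q[0] for q in T])).ravel(),(proj("scene",d2w(p[:3],[q[1] for q in S])+o)-scrop([q[0] for q in S])).ravel()]
s=least_squares(f,[.5,-.1,.1,0]); print(s.x.round(4),f(s.x).reshape(-1,2).round(1).tolist())
for k in range(1,200):pass
o=bot.observe(); print(o["position"],o["grip_width"])
```

```text
tip obs (220.7,149.3) vs [[219.33489251 157.15416267]
 [219.09774748 152.73917583]]
[ 0.4715 -0.1073  0.2249 -0.0065] [[0.2, -0.2], [0.9, 0.6], [-0.2, 1.3], [-0.6, 0.4], [-0.6, 0.7], [-0.9, 0.5], [0.7, -0.4], [0.1, -0.2], [-1.8, -0.1], [-0.2, -0.4], [0.5, -0.3], [-1.1, 1.6]]
[0.59171955 0.00772684 0.11116458] 0.005010100268412026
```

Run:
```python
from h import *
p=np.array([.152,-.606,.2]); y=np.array([.243,-.97,0])
for b in (.013,): print(proj("scene",[p+[0,0,b],p+y*.05+[0,0,b],p-y*.05+[0,0,b],p+[0,0,.05]]).round(1).tolist())
a=cv2.imread("pics/scene0.png")[0:60,215:295]; t=bot.grab_frame("top"); s=bot.grab_frame("scene")
cv2.imwrite("pics/m.png",np.hstack([cv2.resize(cv2.convertScaleAbs(a,alpha=1.6),(400,300),interpolation=3),cv2.resize(cv2.convertScaleAbs(t[80:260,190:430],alpha=1.6),(400,300),interpolation=3)]))
print(proj("top",[bot.observe()["position"]]))
```

```text
[[249.5, 49.4], [240.2, 46.8], [259.3, 52.1], [249.6, 38.9]]
[[274.70320893 147.41140882]]
```

View pics/m.png

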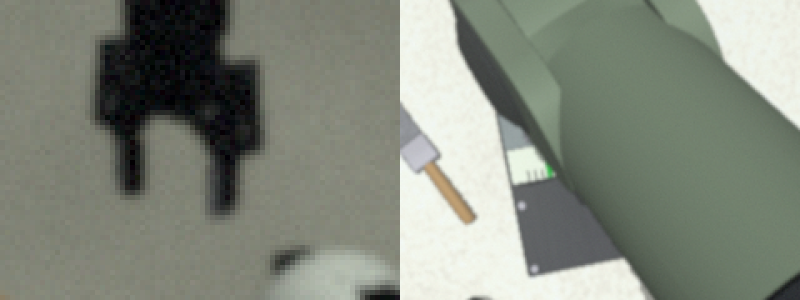

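At the start pose the fingertips show at (241,38) and (259,43), but the reported TCP projects to rows 47–52. Just above the knob, the tips are also about 25–28 mm higher than reported. So the real tips sit about 25 mm above the TCP reading, and the fingers closed over the knob's top. Next: open, go lower in small steps while watching force, then close.

Emit:
inch_along(
  segments=[
    [0.06,[0,0,0],[0,0,0]],
    [0.06,[0,0,0],[0,0,0]],
    [0.06,[0,0,0.006],[0,0,0]],
    [0.06,[0,0,0.012],[0,0,0]],
  ],
  grip_force=30,
)

```text
clock: 3.72
position: [0.5915, 0.0077, 0.0984]
tool_rot: [-3.141, -0.0, 2.795]
force: [0.2, -0.5, 1.0]
grip_width: 0.0597
finger_force: 0.0
```

Emit:
inch_along(
  segments=[
    [0.06,[0,0,0.004],[0,0,0]],
    [0.06,[0,0,0.009],[0,0,0]],
    [0.03,[0,0,0.009],[0,0,0]],
    [0.01,[0,0,0.009],[0,0,0]],
    [0.005,[0,0,0.009],[0,0,0]],
  ],
  grip_force=30,
)

```text
clock: 4.35
position: [0.5917, 0.008, 0.0902]
tool_rot: [3.141, 0.0, 2.795]
force: [-1.0, -0.5, 1.8]
grip_width: 0.0133
finger_force: 30.4
```

Emit:
inch_along(
  segments=[
    [0.005,[0,0,0],[0,0,0]],
    [0.005,[0,0,0],[0,0,0]],
  ],
  grip_force=30,
)

```text
clock: 4.6
position: [0.5917, 0.008, 0.0902]
tool_rot: [3.141, 0.0, 2.795]
force: [-0.6, 1.7, 5.3]
grip_width: 0.0131
finger_force: 30.8
```

The knob is gripped: 13 mm opening, 30 N, small forces. Turning clockwise now.

Emit:
inch_along(
  segments=[
    [0.005,[0,0,0],[0,0,0.1]],
    [0.005,[0,0,0],[0,0,0.2]],
    [0.005,[0,0,0],[0,0,0.3]],
    [0.005,[0,0,0],[0,0,0.4]],
    [0.005,[0,0,0],[0,0,0.5]],
  ],
  grip_force=40,
)

```text
clock: 5.22
position: [0.5915, 0.0076, 0.0902]
tool_rot: [-3.141, 0.0, 2.291]
force: [-3.8, -0.1, 7.7]
grip_width: 0.013
finger_force: 42.4
```

Emit:
inch_along(
  segments=[
    [0.005,[0,0,0],[0,0,0.1]],
    [0.005,[0,0,0],[0,0,0.2]],
    [0.005,[0,0,0],[0,0,0.3]],
    [0.005,[0,0,0],[0,0,0.4]],
    [0.005,[0,0,0],[0,0,0.5]],
  ],
  grip_force=40,
)

```text
clock: 5.85
position: [0.5911, 0.0074, 0.0902]
tool_rot: [-3.141, 0.0, 1.791]
force: [-6.2, -1.4, 10.5]
grip_width: 0.0131
finger_force: 42.7
```

Add to h.py:
```python
def colors(f,box):
    r0,r1,c0,c1=box; i=f[r0:r1,c0:c1].astype(int); b,g,r=i[...,0],i[...,1],i[...,2]; o={}
    for k,m in(("red",(r>80)&(r>2*g)),("green",(g>60)&(g>1.6*r)),("yellow",(r>80)&(g>60)&(b<.5*r))):
        y,x=np.nonzero(m); o[k]=(len(x),x.mean()+c0,y.mean()+r0,x.min()+c0,x.max()+c0,y.min()+r0,y.max()+r0) if len(x) else None
    return o
```

Run:
```python
from h import *
go([.5917,.008,.0902],1.10)
cv2.imwrite("pics/k.png",cv2.resize(cv2.convertScaleAbs(bot.grab_frame("scene")[140:225,190:290],alpha=1.8),(700,595),interpolation=3))
D=lambda y:proj("scene",d2w(P,[[80,y,86],[98,y,86],[116,y,86]])).round(1).tolist()
for y in(63.5,78.5,89): print(y,D(y))
```

```text
clock 5.85 pos [0.5911 0.0074 0.0902] rot [-3.141  0.     1.791] q [ 0.21  0.64 -0.47  1.77  0.37  0.82 -0.21] F [-6.2 -1.4 10.5] M [-0.14  1.45  0.1 ] w 0.0131 ff 42.66084015369415
shift [ 0.0004  0.0007 -0.    ] rv [-0.001  0.001  0.691]
63.5 [[236.3, 186.6], [230.5, 189.8], [224.6, 193.1]]
78.5 [[240.7, 189.4], [234.9, 192.6], [228.9, 196.0]]
89 [[243.9, 191.4], [238.0, 194.7], [232.1, 198.0]]
```

View pics/k.png

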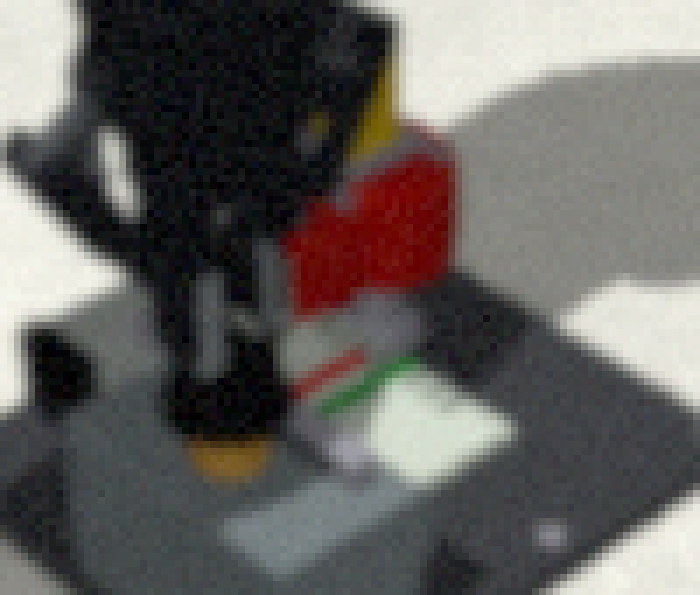

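The pointer's upper end is at (242.3,190.3). After correcting for the offset seen in the first picture, that puts it at y≈78.6, so there's no slip and 0.70 rad remains.

Emit:
inch_along(
  segments=[
    [0.005,[0,0,0],[0,0,0.1]],
    [0.005,[0,0,0],[0,0,0.2]],
    [0.005,[0,0,0],[0,0,0.3]],
    [0.005,[0,0,0],[0,0,0.4]],
    [0.005,[0,0,0],[0,0,0.5]],
  ],
  grip_force=40,
)

```text
clock: 6.52
position: [0.5907, 0.0074, 0.0902]
tool_rot: [-3.14, 0.001, 1.291]
force: [-10.4, -0.8, 11.2]
grip_width: 0.0132
finger_force: 42.9
```

Emit:
inch_along(
  segments=[
    [0.005,[0,0,0],[0,0,0.1]],
    [0.005,[0,0,0],[0,0,0.17]],
    [0.005,[0,0,0],[0,0,0.17]],
    [0.005,[0,0,0],[0,0,0.17]],
    [0.005,[0,0,0],[0,0,0.17]],
  ],
  grip_force=40,
)

```text
clock: 7.15
position: [0.5906, 0.0075, 0.0901]
tool_rot: [-3.14, 0.001, 1.125]
force: [-10.2, -0.5, 13.2]
grip_width: 0.0125
finger_force: 43.1
```

Run:
```python
from h import *
go([.5917,.008,.0902],1.10)
cv2.imwrite("pics/k2.png",cv2.resize(cv2.convertScaleAbs(bot.grab_frame("scene")[140:225,190:290],alpha=1.8),(700,595),interpolation=3))
```

```text
clock 7.15 pos [0.5906 0.0075 0.0901] rot [-3.140e+00  1.000e-03  1.125e+00] q [ 0.09  0.62 -0.29  1.77  0.24  0.79 -0.77] F [-10.2  -0.5  13.2] M [-0.01  2.17 -0.02] w 0.0125 ff 43.072187304496765
shift [ 0.001   0.0008 -0.0001] rv [-0.001  0.001  0.025]
```

View pics/k2.png

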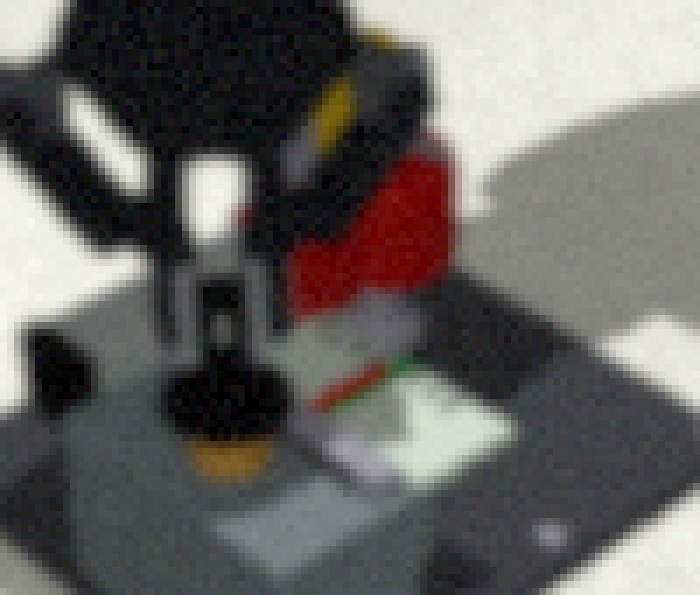

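The red pointer now covers the green line, with its upper end at (244.9,192.4), y≈88–89. That is lined up. Releasing and rising.

Emit:
inch_along(
  segments=[
    [0.05,[0,0,0],[0,0,0]],
    [0.05,[0,0,0],[0,0,0]],
    [0.05,[0,0,0],[0,0,0]],
    [0.05,[0,0,-0.03],[0,0,0]],
    [0.05,[0,0,-0.085],[0,0,0]],
  ],
)

```text
clock: 7.82
position: [0.5906, 0.0077, 0.1744]
tool_rot: [-3.138, 0.002, 1.125]
force: [-0.1, -0.8, 0.4]
grip_width: 0.0501
finger_force: 0.0
```

```bash
python3 -c "
from h import *
go([*d2w(P,[10,0,0])[0][:2],.175],.2265)"
```

```text
clock 7.825 pos [0.5906 0.0077 0.1744] rot [-3.138e+00  2.000e-03  1.125e+00] q [ 0.11  0.51 -0.32  1.71  0.19  0.96 -0.73] F [-0.1 -0.8  0.4] M [-0.   -0.02  0.01] w 0.0501 ff 0.0
shift [-0.1482 -0.0499 -0.0003] rv [-0.002  0.003  0.899]
```

Emit:
inch_along(
  segments=[
    [0.05,[-0.03,-0.01,0],[0,0,0.18]],
    [0.05,[-0.06,-0.02,0],[0,0,0.36]],
    [0.05,[-0.09,-0.03,0],[0,0,0.54]],
    [0.05,[-0.12,-0.04,0],[0,0,0.72]],
    [0.05,[-0.1482,-0.0499,0],[-0.002,0.003,0.899]],
  ],
)

```text
clock: 8.45
position: [0.482, -0.1052, 0.175]
tool_rot: [3.141, -0.004, 0.22]
force: [0.1, -0.1, -0.0]
grip_width: 0.05
finger_force: 0.0
```

Emit:
inch_along(
  segments=[
    [0.05,[0,0,0],[0,0,0]],
  ],
)

```text
clock: 8.57
position: [0.4816, -0.1059, 0.1751]
tool_rot: [3.14, -0.003, 0.222]
force: [-0.4, 0.9, 0.1]
grip_width: 0.0503
finger_force: 0.0
```

Run:
```python
from h import *
go([*d2w(P,[10,0,0])[0][:2],.081],.2265)
t=bot.grab_frame("top"); s=bot.grab_frame("scene")
print("top",colors(t,(160,195,260,303))); print("scene",colors(s,(180,205,225,260)),"yel",colors(s,(130,180,215,260))["yellow"])
print(proj("scene",d2w(P,[10,0,142.5])),colors(cv2.imread("pics/scene0.png"),(130,180,215,260))["yellow"])
a=colors(t,(160,195,260,303))
for k,z in(("red",.086),("green",.082)):
    if a[k]: print(k,R.from_euler("z",-P[2]).apply(back("top",a[k][1:3],z)-[P[0],P[1],0])*1000)
cv2.imwrite("pics/last.png",cv2.resize(np.vstack([cv2.convertScaleAbs(t[125:225,235:365],alpha=1.6),cv2.convertScaleAbs(s[120:220,175:305],alpha=1.6)]),(390,600),interpolation=3))
```

```text
clock 8.575 pos [ 0.4816 -0.1059  0.1751] rot [ 3.14e+00 -3.00e-03  2.22e-01] q [ 0.18  0.35 -0.1   1.97  0.05  0.83 -1.3 ] F [-0.4  0.9  0.1] M [ 0.03 -0.04 -0.04] w 0.0503 ff 0.0
shift [ 0.     -0.0014  0.0941] rv [ 0.001 -0.003 -0.005]
top {'red': (3, np.float64(276.0), np.float64(165.0), np.int64(276), np.int64(276), np.int64(164), np.int64(166)), 'green': (8, np.float64(279.375), np.float64(183.375), np.int64(279), np.int64(280), np.int64(181), np.int64(185)), 'yellow': (12, np.float64(277.0833333333333), np.float64(172.5), np.int64(276), np.int64(278), np.int64(167), np.int64(178))}
scene {'red': (7, np.float64(239.42857142857142), np.float64(195.0), np.int64(236), np.int64(243), np.int64(193), np.int64(197)), 'green': (4, np.float64(247.0), np.float64(191.75), np.int64(246), np.int64(248), np.int64(191), np.int64(192)), 'yellow': None} yel None
[[239.64187955 145.28854175]] (32, np.float64(240.34375), np.float64(146.65625), np.int64(236), np.int64(245), np.int64(144), np.int64(149))
red [110.16790957  87.82723542  86.        ]
green [72.33335988 88.50056744 82.        ]
```

View pics/last.png

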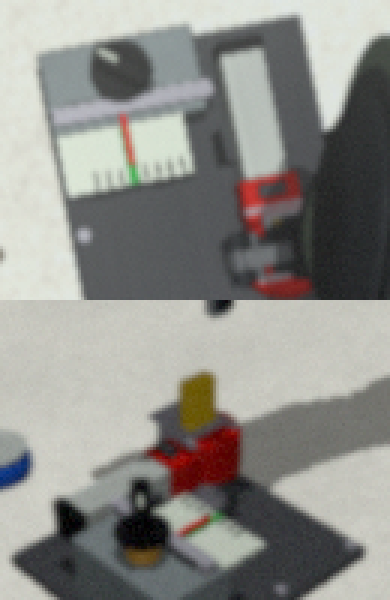

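Both views show the red pointer on the green mark; in the top view the gripper is over the latch, straddling it. Descending onto the yellow grip.

Emit:
inch_along(
  segments=[
    [0.05,[0,-0.001,0.03],[0,0,0]],
    [0.05,[0,-0.001,0.055],[0,0,0]],
    [0.05,[0,-0.001,0.075],[0,0,0]],
    [0.05,[0,-0.001,0.085],[0,0,0]],
    [0.05,[0,-0.001,0.092],[0,-0.003,-0.005]],
  ],
)

```text
clock: 9.3
position: [0.4832, -0.103, 0.0826]
tool_rot: [3.141, -0.0, 0.232]
force: [0.2, -0.5, 0.3]
grip_width: 0.0499
finger_force: 0.0
```

Emit:
inch_along(
  segments=[
    [0.03,[0,0,0],[0,0,0]],
    [0.01,[0,0,0],[0,0,0]],
    [0.005,[0,0,0],[0,0,0]],
    [0.005,[0,0,0],[0,0,0]],
  ],
  grip_force=60,
)

```text
clock: 9.8
position: [0.4831, -0.1034, 0.0835]
tool_rot: [3.141, -0.001, 0.231]
force: [-1.3, 2.0, 7.6]
grip_width: 0.0133
finger_force: 60.8
```

Gripped at 60 N. Pulling sideways along tool +y, which is dock −y.

Emit:
inch_along(
  segments=[
    [0.005,[0,0.003,0],[0,0,0]],
    [0.005,[0,0.006,0],[0,0,0]],
    [0.005,[0,0.009,0],[0,0,0]],
    [0.005,[0,0.0115,0],[0,0,0]],
    [0.005,[0,0.0115,0],[0,0,0]],
  ],
  grip_force=60,
)

```text
clock: 10.42
position: [0.4853, -0.1134, 0.0834]
tool_rot: [-3.141, -0.001, 0.232]
force: [-5.0, 9.6, 10.5]
grip_width: 0.0131
finger_force: 61.3
```

Emit:
inch_along(
  segments=[
    [0.005,[0,0,0],[0,0,0]],
    [0.005,[0,0,0],[0,0,0]],
  ],
  grip_force=60,
)

```text
clock: 10.68
position: [0.4853, -0.1132, 0.0834]
tool_rot: [-3.141, -0.001, 0.232]
force: [-4.1, 9.3, 10.8]
grip_width: 0.0132
finger_force: 61.4
```

Emit:
inch_along(
  segments=[
    [0.005,[0,0.001,0],[0,0,0]],
    [0.005,[0,0.002,0],[0,0,0]],
    [0.005,[0,0.002,0],[0,0,0]],
  ],
  grip_force=60,
)

```text
clock: 11.05
position: [0.4857, -0.1151, 0.0833]
tool_rot: [-3.141, -0.001, 0.232]
force: [-3.1, 9.5, 9.1]
grip_width: 0.0129
finger_force: 61.2
```

Emit:
inch_along(
  segments=[
    [0.005,[0,0,-0.003],[0,0,0]],
    [0.005,[0,0,-0.006],[0,0,0]],
    [0.005,[0,0,-0.01],[0,0,0]],
    [0.005,[0,0,-0.014],[0,0,0]],
  ],
  grip_force=60,
)

```text
clock: 11.55
position: [0.485, -0.1147, 0.0963]
tool_rot: [-3.14, 0.001, 0.232]
force: [0.2, 10.8, -14.3]
grip_width: 0.0133
finger_force: 58.5
```

Emit:
inch_along(
  segments=[
    [0.005,[0,0,-0.005],[0,0,0]],
    [0.005,[0,0,-0.01],[0,0,0]],
    [0.005,[0,0,-0.015],[0,0,0]],
    [0.005,[0,0,-0.02],[0,0,0]],
    [0.005,[0,0,-0.025],[0,0,0]],
  ],
  grip_force=60,
)

```text
clock: 12.18
position: [0.4856, -0.1167, 0.122]
tool_rot: [3.141, -0.0, 0.231]
force: [0.1, 0.3, -5.7]
grip_width: 0.013
finger_force: 59.5
```

```bash
python3 -c "
from h import *
go([0,0,0],0)"
```

```text
clock 12.175 pos [ 0.4856 -0.1167  0.122 ] rot [ 3.141 -0.     0.231] q [ 0.2   0.43 -0.1   2.    0.07  0.71 -1.29] F [ 0.1  0.3 -5.7] M [-0.    0.04  0.01] w 0.013 ff 59.52753245830536
shift [-0.4461 -0.2247  0.1219] rv [ 0.001 -0.     0.231]
```

The head is off the ball: the load is 5.7 N, its weight. Rising another 70 mm and re-centring.

Emit:
inch_along(
  segments=[
    [0.005,[0,0,-0.015],[0,0,0]],
    [0.005,[0,0,-0.03],[0,0,0]],
    [0.005,[0,-0.004,-0.045],[0,0,0]],
    [0.005,[0,-0.008,-0.06],[0,0,0]],
    [0.005,[0,-0.011,-0.07],[0,0,0]],
  ],
  grip_force=60,
)

```text
clock: 12.8
position: [0.4834, -0.1054, 0.1931]
tool_rot: [3.141, -0.001, 0.231]
force: [0.5, 0.0, -6.7]
grip_width: 0.0131
finger_force: 59.6
```

Emit:
inch_along(
  segments=[
    [0.005,[0,0,0],[0,0,0]],
    [0.005,[0,0,0],[0,0,0]],
    [0.005,[0,0,0],[0,0,0]],
    [0.005,[0,0,0],[0,0,0]],
  ],
  grip_force=60,
)

```text
clock: 13.3
position: [0.4831, -0.1059, 0.1916]
tool_rot: [3.141, 0.0, 0.231]
force: [-0.1, 0.4, -7.0]
grip_width: 0.013
finger_force: 59.7
```

Run:
```python
from h import *
go([0,0,0],0)
s=bot.grab_frame("scene"); t=bot.grab_frame("top"); z=cv2.imread("pics/scene0.png")
print(colors(z,(130,190,200,270))); print(colors(s,(80,180,200,270)));print(colors(s,(185,205,225,260)))
print(proj("scene",d2w(P,[[0,0,65],[0,0,173]])))
print(colors(t,(160,195,260,303)))
```

```text
clock 13.3 pos [ 0.4831 -0.1059  0.1916] rot [3.141 0.    0.231] q [ 0.18  0.33 -0.11  1.94  0.05  0.87 -1.29] F [-0.1  0.4 -7. ] M [0.02 0.06 0.02] w 0.013 ff 59.688629508018494
shift [-0.4461 -0.2136  0.1916] rv [0.    0.    0.231]
{'red': (89, np.float64(241.47191011235955), np.float64(168.65168539325842), np.int64(225), np.int64(253), np.int64(162), np.int64(189)), 'green': None, 'yellow': (32, np.float64(240.34375), np.float64(146.65625), np.int64(236), np.int64(245), np.int64(144), np.int64(149))}
{'red': (2, np.float64(231.5), np.float64(135.0), np.int64(231), np.int64(232), np.int64(135), np.int64(135)), 'green': None, 'yellow': None}
{'red': (6, np.float64(240.0), np.float64(194.66666666666666), np.int64(237), np.int64(243), np.int64(193), np.int64(196)), 'green': (4, np.float64(247.0), np.float64(191.75), np.int64(246), np.int64(248), np.int64(191), np.int64(192)), 'yellow': None}
[[242.83227362 170.23546541]
 [242.54059283 132.77927283]]
{'red': (3, np.float64(276.0), np.float64(165.0), np.int64(276), np.int64(276), np.int64(164), np.int64(166)), 'green': (8, np.float64(279.375), np.float64(183.375), np.int64(279), np.int64(280), np.int64(181), np.int64(185)), 'yellow': (12, np.float64(277.0833333333333), np.float64(172.5), np.int64(276), np.int64(278), np.int64(167), np.int64(178))}
```

Run:
```python
from h import *
for f in(cv2.imread("pics/scene0.png"),bot.grab_frame("scene")):
    i=f[100:190,215:262].astype(int); m=((i[...,2]>35)&(i[...,2]>1.7*i[...,1])&(i[...,1]<1.6*i[...,0]+8)).astype(np.uint8)
    m[82:]=0; n,l,st,c=cv2.connectedComponentsWithStats(m); k=1+st[1:,4].argmax(); print(st[k]+[215,100,0,0,0],c[k]+[215,100])
    q=np.argwhere(l==k); w,v=np.linalg.eigh(np.cov(q.T)); print("axis deg",np.degrees(np.arctan2(v[0,1],v[1,1]))%180)
```

```text
[224 162  31  20 387] [242.12144703 172.63824289]
axis deg 167.36347804562834
[222 122  32  25 447] [240.81431767 133.89709172]
axis deg 159.15743431167678
```

Run:
```python
from h import *
th=np.linspace(0,2*np.pi,60); ring=[(30*np.cos(a),30*np.sin(a),h) for a in th for h in(-14,29)]
box=[(x,y,h) for x in(25,58) for y in(-18,18) for h in(-14,20)]
Q=np.array(ring+box)
q0=np.array([0,0,0])
for dz,til in((0,0),(108,0),(108,8),(108,-8)):
    W=R.from_euler("y",til,degrees=True).apply(Q-[10,0,60])+[10,0,60]+[0,0,65+dz]
    u=proj("scene",d2w(P,W)); h=cv2.convexHull(u.astype(np.float32))[:,0]; m=np.zeros((384,512),np.uint8); cv2.fillConvexPoly(m,h.round().astype(int),1)
    g=np.argwhere(m); w,v=np.linalg.eigh(np.cov(g.T)); print(dz,til,h.min(0),h.max(0),g.mean(0)[::-1],np.degrees(np.arctan2(v[0,1],v[1,1]))%180)
```

```text
0 0 [220.87619 154.64455] [254.54143 186.62296] [238.30689655 170.38965517] 146.3349942429337
108 0 [218.84607 116.34759] [255.14526 148.82648] [237.97181628 132.2473904 ] 151.67878418369295
108 8 [220.96082 114.03944] [257.83017 149.46658] [240.19125127 131.11088505] 144.18765795651575
108 -8 [216.14857 118.23902] [253.73366 147.4795 ] [235.44864865 132.6572973 ] 164.20884511517713
```

The head's red patch rose 39 px (level predicts about 38) and moved only about 1 px sideways, so it is level to within a few degrees. The pointer is still on the mark. Handing in.

```bash
python3 -c "
from workcell import bot
print(bot.job_done())"
```

```text
the job is handed in; nothing more can be done
None
```

I handed the job in with the red pointer on the green mark, the latch pulled open while the head sat on the ball, and the head held roughly level about 10.8 cm above its parked height over the ball; no verdict came back.

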